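# Release the bath balls and ease the lid shut

### The arm

A 7-joint arm with a two-finger parallel gripper is mounted at the origin on a cart in front of the work surface, level with it; the furniture and walls round the work are solid. World frame = base frame: x ahead of the robot, y to its left, z up, the work surface at z = 0. Lengths are in m, angles in rad, forces in N, time in s.
With the tool pointing down it reaches from about 0.35 to 0.9 m from the base axis. Payload 8.1 kg.
Tool frame: the origin (TCP) lies at the very end of the fingers, on their centre line; the grasp point (between the pads) lies 19 mm behind it; x points along the fingers, y is the direction in which the jaws open and shut, and the axes are right-handed (so a half turn about x gives the same grasp; the last joint's range is limited). The gripper opens to 92 mm and grips with 3 to 60 N. Pads are 19 mm wide; open, the fingers measure 130 mm over their backs; the gripper's body (75 mm by 190 mm) begins 47 mm behind the grasp point.
Start: joints at [-1.236, 0.434, 0.025, 1.573, -0.012, 1.134, -0.075], TCP at [0.265, 0.566, 0.227] pointing down, gripper open.
Joint ranges: [-2.62, 2.62], [-0.44, 2.09], [-1.27, 1.32], [0.08, 2.57], [-1.32, 4.46], [0.12, 2], [-2.74, 2.74]. Speed limits (rad/s): [2.22, 2.22, 3.01, 3.01, 3.14, 3.14, 3.14].

### API

Orientations are given as a rotation vector (axis times angle).
In Python, from cell import bot, sensors, viewer, job gives the robot as it stands. The module is installed in compiled form; this text tells all that it offers. Calls block until the motion is done:
- bot.goto(position, orientation): joint-space move of the TCP to a pose.
- bot.line_to(position, rotation=None, speed=0.15, contact_N=None): straight line of the TCP; rotation=None keeps the orientation; speed is the mean speed in m/s. With contact_N (N) it stops when the force on the tool has changed by that much, and returns True; else False.
- bot.move_joints(angles): joint-space move.
- bot.set_gripper(opening, f_grip=None): opening from 0.0 (shut) to 1.0 (fully open); f_grip is the grip in N (None keeps the last); returns when the fingers have stopped.
- bot.pause(seconds).
- bot.ik(position, orientation): joint angles nearest the present ones, or None.
- sensors.get_obs(): the state.
- viewer.camera(name): name is "scene" or "side" or "wrist"; returns a dict with "color" (400x640x3 uint8, red, green, blue), "fx", "fy", "cx", "cy" (pixels), "origin" and "orientation" of the camera in the world; the wrist camera has in their place "tool_from_camera" (4x4, takes a point from camera to tool coordinates, whose origin is the TCP and whose axes are the tool frame's). Camera axes: x right, y down, z forward; pixel columns grow to the right and rows downward; lengths in m; the calibration is good to about 2 mm. A picture is of the moment at which its call begins: read the wrist's pose just before it. There is no depth.
A pose or a line that the arm cannot do raises bot.IKError and nothing moves.
- job.job_done(): hands the job in, once; it reports no verdict.
The state is a dict: "clock": time; "joint_positions": joint angles; "qvel": joint speeds; "effort": joint torques, N m; "tcp_pos": TCP position; "tool_rot": TCP orientation; "wrist_force": force on the tool from outside, world axes, zero at the start; "moment": the same for the moment, N m; "finger_gap": opening from 0.0 (shut) to 1.0 (fully open).
Only numpy, scipy, OpenCV 4.12 (cv2) and the standard library are available. Lean on these libraries where they do the work, as an engineer would, in place of code of your own. Each camera call takes 0.05 s, during which the arm holds its last target.

### The job

Press the dispenser's side lever well down with the fingertips so that its lid lifts, and keep it down until all three bath balls have rolled out into the open lower end of the trough. Then let the lever up gently, staying on it all the way, so that the lid eases shut and does not slam. Do not grasp anything or touch the balls, leave the soaps round about where they are, and finish with the hand clear of everything.

Things in the scene. Friction and masses are not known exactly. Their poses are not given: they have to be found in the camera images.
- dispenser: Fixed plywood ball dispenser, 100 mm wide (x), 355 mm long (y, from -230 to +125 mm), 145 mm high. Origin at the table under the lid's shaft, z up. A trough 52 mm wide inside, with sides 68 mm high, slopes down at 10 degrees towards its -y end. The part at +y is the hopper, open on top; the part at -y, beyond the lid, is the open tray with an end wall at y = -215 mm.
- shaft (a point): Point on the axis of the lid's shaft, 135 mm above the table, at the lever (80 mm on the -x side of the dispenser's middle). The shaft runs along the dispenser's x axis.
- pad (a point): Middle of the upper face of the lever's black rubber press pad, 34 mm wide (dispenser x) by 38 mm long, on the -x side of the dispenser (facing the robot). The point moves with the lever. With the lid shut the pad stands 105 mm towards the dispenser's +y from the shaft and about 53 mm above it, its face sloping 0.45 rad upwards away from the shaft; pressed, it swings down round the shaft on an arc of about 112 mm radius.
- lever: The lever: steel arm and pad, fixed on the end of the shaft, so it turns with the lid as one piece. Origin on the shaft axis. Nothing is under the pad down to the table.
- lid (a joint): Turn of shaft, lid and lever in rad: 0 = lid shut, lever up; grows as the lever is pressed down and the lid swings up; stop at 0.95. A spring shuts it: about 2 to 4 N at the pad hold it anywhere. Let go, it slams at once; let up over two seconds or more it closes softly. The balls pass under the lid from about 0.55 on.
- ball_a: Plain off-white bath ball, 44 mm in diameter, 40 to 85 g, origin at its centre. At the start all three are in a row in the hopper; this is the one nearest the lid. When the lid lifts they roll by themselves down to the tray's end wall.
- ball_b: Second bath ball, the same as ball_a.
- ball_c: Third bath ball, the same, farthest up the hopper.
- soap_rose: Grey-mauve rose-shaped soap, 68x68x34 mm, on the table on the dispenser's -x side. Loose bystander; origin at the centre of its underside.
- soap_heart: Grey-mauve fluted heart-shaped soap, 57x65x37 mm, on the dispenser's -x side. Loose bystander; origin at the centre of its underside.
- soap_dahlia: Green dahlia-shaped soap, 74x74x35 mm, behind the dispenser (+x side). Loose bystander; origin at the centre of its underside.
- soap_cloud: Pale bubbly cloud-shaped soap, 69x68x35 mm, off the dispenser's +y end. Loose bystander; origin at the centre of its underside.

How it is judged:
By the outcome, as a careful person would: the job done as asked, in the order asked, and still so for the second after the job is handed in, with the robot touching nothing.
It also fails if it takes over 38 s, if anything falls off the work surface, if the arm or the gripper's body presses on something with over 40 N, if the wrist force passes 120 N, or if a joint passes its speed limit or range.

## Working session

There is one attempt and no reset: what is moved stays moved. The work goes in short steps, each a Python script; the robot and the scene stay as the last script left them, time stands still between calls to the robot, and variables do not carry over. Pictures are saved under pics/ and viewed, and the job is handed in when it is done.

```bash
mkdir -p pics; python3 - <<'E'
from cell import bot,sensors,viewer
import cv2,numpy as np
o=sensors.get_obs();print(o)
for n in("scene","side","wrist"):
    c=viewer.camera(n);cv2.imwrite(f"pics/{n}0.png",c["color"][:,:,::-1])
    print(n,{k:v for k,v in c.items() if k!="color"})
E
```

```text
{'clock': 0.0, 'joint_positions': array([-1.23559397,  0.43524009,  0.0249859 ,  1.57409251, -0.01158836,
        1.13397825, -0.07511907]), 'qvel': array([-1.87859295e-05,  2.83424157e-04,  7.53817264e-04, -4.17853935e-04,
       -2.29812602e-04,  1.91991886e-03, -2.24877585e-03]), 'effort': array([-4.82262894e-04, -6.67845440e+01,  9.84573998e-01, -3.14452994e+01,
       -6.06273604e-02,  4.29939525e-02,  1.45718582e-04]), 'tcp_pos': array([0.26481735, 0.5655689 , 0.22593627]), 'tool_rot': array([ 0.34219961,  1.54356184, -0.34467023]), 'wrist_force': array([ 0.25061027, -0.83015432,  0.03839452]), 'moment': array([0.08111069, 0.00549611, 0.00593034]), 'finger_gap': 0.9973437013659372}
scene {'fx': 416.7074800597348, 'fy': 416.7074800597348, 'cx': 319.08219991869345, 'cy': 202.23740659917544, 'origin': array([ 0.24779483, -0.41254655,  0.60266741]), 'orientation': array([-2.12920264,  0.46606741, -0.24802455])}
side {'fx': 386.3774218047474, 'fy': 386.3774218047474, 'cx': 321.83422660239694, 'cy': 205.6264063983741, 'origin': array([0.33502106, 0.94027153, 0.5740029 ]), 'orientation': array([-0.36342673,  2.56985213, -1.46512659])}
wrist {'fx': 353.52356608400885, 'fy': 353.52356608400885, 'cx': 321.87663206408655, 'cy': 199.9226216434011, 'tool_from_camera': array([[ 8.79984029e-04, -2.88433785e-01,  9.57499440e-01,
        -1.56989566e-01],
       [ 9.99999610e-01,  1.78417343e-04, -8.65297735e-04,
         1.18960522e-04],
       [ 7.87465952e-05,  9.57499827e-01,  2.88433830e-01,
        -7.91235742e-02],
       [ 0.00000000e+00,  0.00000000e+00,  0.00000000e+00,
         1.00000000e+00]])}
```

View pics/scene0.png

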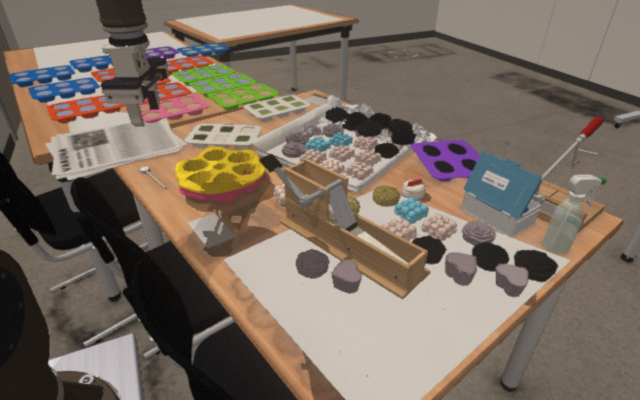

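View pics/side0.png

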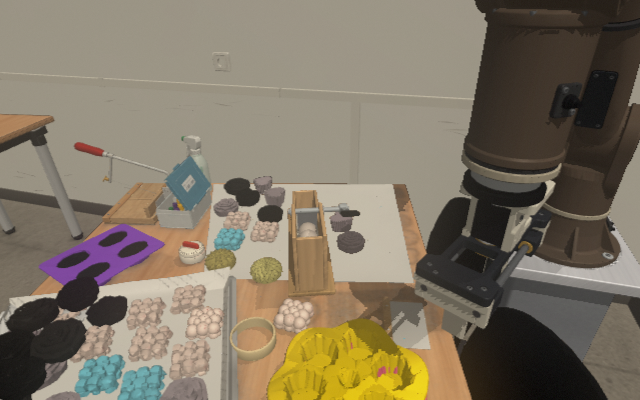

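View pics/wrist0.png

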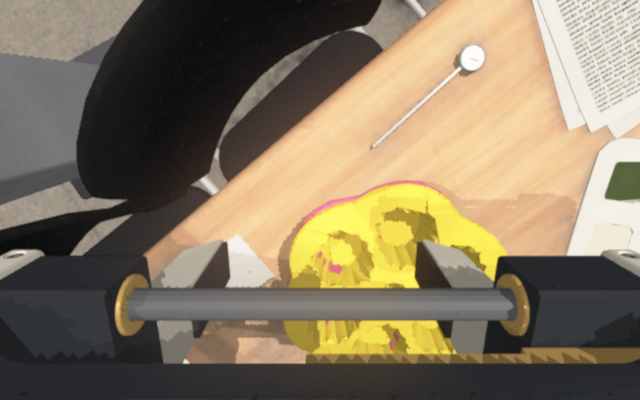

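The scene view shows the dispenser from about (285,190) to (420,270), with its lever and black pad at (268,162). The yellow mould stack is at (220,170). The side view shows the pad at about (350,211). I'll enlarge both.

```bash
python3 - <<'E'
import cv2
a=cv2.imread("pics/scene0.png")[135:300,240:440];cv2.imwrite("pics/sc.png",cv2.resize(a,None,fx=3.6,fy=3.6,interpolation=cv2.INTER_CUBIC))
a=cv2.imread("pics/side0.png")[175:335,265:385];cv2.imwrite("pics/si.png",cv2.resize(a,None,fx=3.6,fy=3.6,interpolation=cv2.INTER_CUBIC))
E
```

```text
(no output)
```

View pics/sc.png

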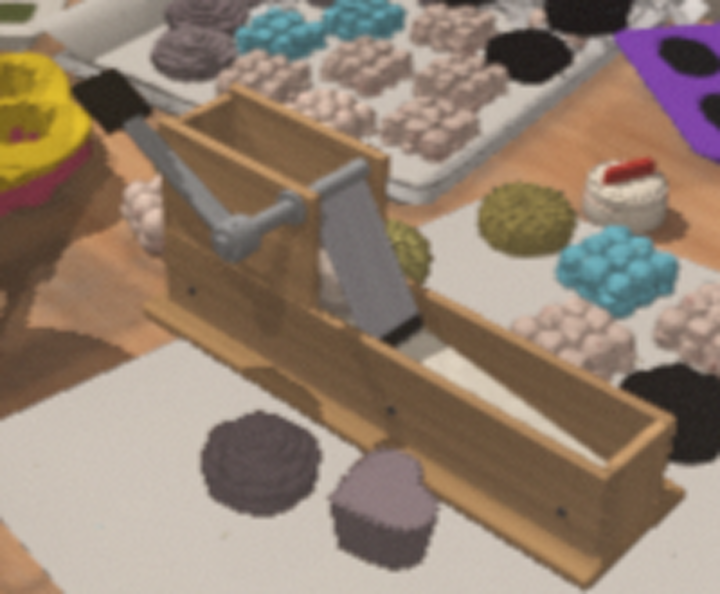

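View pics/si.png

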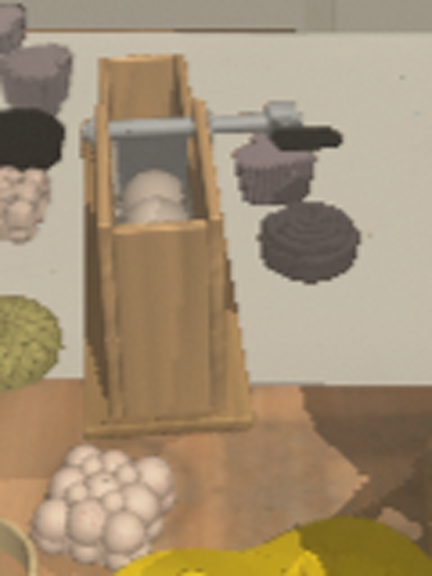

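```bash
cat > h.py <<'E'
import numpy as np,cv2
from scipy.spatial.transform import Rotation as R
from scipy.optimize import least_squares
C={'scene':dict(f=416.70748,cx=319.0822,cy=202.2374,o=np.array([ 0.24779483,-0.41254655,0.60266741]),r=R.from_rotvec([-2.12920264,0.46606741,-0.24802455])),
'side':dict(f=386.37742,cx=321.83423,cy=205.62641,o=np.array([0.33502106,0.94027153,0.5740029]),r=R.from_rotvec([-0.36342673,2.56985213,-1.46512659]))}
def proj(n,p):
    c=C[n];q=c['r'].inv().apply(np.asarray(p)-c['o']);return np.array([c['cx']+c['f']*q[...,0]/q[...,2],c['cy']+c['f']*q[...,1]/q[...,2]]).T
def ray(n,uv,z):
    c=C[n];d=c['r'].apply([(uv[0]-c['cx'])/c['f'],(uv[1]-c['cy'])/c['f'],1]);return c['o']+d*(z-c['o'][2])/d[2]
def tow(s,p):
    c,si=np.cos(s[2]),np.sin(s[2]);p=np.asarray(p);return np.array([s[0]+c*p[0]-si*p[1],s[1]+si*p[0]+c*p[1],p[2]])
def toi(s,rot): pass
E
python3 - <<'E'
from h import *
S=lambda u,v:(240+u/3.6,135+v/3.6)
T=lambda u,v:(265+u/3.6,175+v/3.6)
obs=[('scene',S(148,314),(-.05,.125,0)),('scene',S(588,587),(-.05,-.23,0)),('scene',S(682,494),(.05,-.23,0)),
('side',T(85,436),(.05,.125,0)),('side',T(250,430),(-.05,.125,0)),
('scene',S(232,240),(-.08,0,.135)),('scene',S(112,98),(-.08,.105,.188)),('side',T(283,118),(-.08,0,.135)),('side',T(308,134),(-.08,.105,.188))]
for n,uv,p in obs: print(n,p,ray(n,uv,p[2]).round(3))
f=lambda s:np.concatenate([proj(n,tow(s,p))-uv for n,uv,p in obs[:6]])
r=least_squares(f,[.5,.2,0]);s=r.x;print(s)
for n,uv,p in obs: print(n,p,(proj(n,tow(s,p))-uv).round(1))
print(tow(s,(-.08,0,.135)),tow(s,(-.08,.105,.188)))
E
```

```text
scene (-0.05, 0.125, 0) [0.5   0.351 0.   ]
scene (-0.05, -0.23, 0) [0.629 0.026 0.   ]
scene (0.05, -0.23, 0) [0.718 0.063 0.   ]
side (0.05, 0.125, 0) [0.586 0.386 0.   ]
side (-0.05, 0.125, 0) [0.495 0.355 0.   ]
scene (-0.08, 0, 0.135) [0.51  0.225 0.135]
scene (-0.08, 0.105, 0.188) [0.474 0.314 0.188]
side (-0.08, 0, 0.135) [0.509 0.224 0.135]
side (-0.08, 0.105, 0.188) [0.471 0.323 0.188]
[0.58730539 0.25589921 0.38199647]
scene (-0.05, 0.125, 0) [-2.6  0.1]
scene (-0.05, -0.23, 0) [-0.3  1.2]
scene (0.05, -0.23, 0) [1.1 0.4]
side (0.05, 0.125, 0) [-1.2  1.5]
side (-0.05, 0.125, 0) [ 0.4 -0.5]
scene (-0.08, 0, 0.135) [ 1.3 -0.8]
scene (-0.08, 0.105, 0.188) [-1.7 -2. ]
side (-0.08, 0, 0.135) [-2.1  0.1]
side (-0.08, 0.105, 0.188) [-1.6 -0.2]
[0.51307161 0.22607731 0.135     ] [0.47393036 0.32350914 0.188     ]
```

```bash
python3 - <<'E'
from h import *
for h in(.08,.11,.14,.17,.2):
    print(h,[ray(n,uv,h)[:2].round(3) for n,uv in(('scene',(267,170)),('scene',(175,165)),('scene',(222,148)),('side',(360,322)),('side',(428,380)))])
for n,uv in(('scene',(313,263)),('scene',(347,275)),('side',(295,318))): print(n,ray(n,uv,.017))
import cv2
a=cv2.imread("pics/scene0.png")[125:265,150:330];cv2.imwrite("pics/sc2.png",cv2.resize(a,None,fx=4,fy=4,interpolation=cv2.INTER_CUBIC))
a=cv2.imread("pics/side0.png")[275:400,220:460];cv2.imwrite("pics/si2.png",cv2.resize(a,None,fx=3,fy=3,interpolation=cv2.INTER_CUBIC))
E
```

```text
0.08 [array([0.51 , 0.469]), array([0.305, 0.591]), array([0.437, 0.636]), array([0.415, 0.488]), array([0.3  , 0.567])]
0.11 [array([0.495, 0.418]), array([0.301, 0.534]), array([0.426, 0.576]), array([0.41 , 0.515]), array([0.302, 0.59 ])]
0.14 [array([0.48 , 0.368]), array([0.298, 0.476]), array([0.416, 0.515]), array([0.405, 0.543]), array([0.304, 0.613])]
0.17 [array([0.465, 0.317]), array([0.295, 0.419]), array([0.405, 0.455]), array([0.4 , 0.57]), array([0.306, 0.635])]
0.2 [array([0.45 , 0.267]), array([0.292, 0.361]), array([0.394, 0.395]), array([0.395, 0.598]), array([0.308, 0.658])]
scene [0.50380334 0.17149159 0.017     ]
scene [0.55099051 0.11145704 0.017     ]
side [0.54582139 0.45403544 0.017     ]
```

View pics/sc2.png

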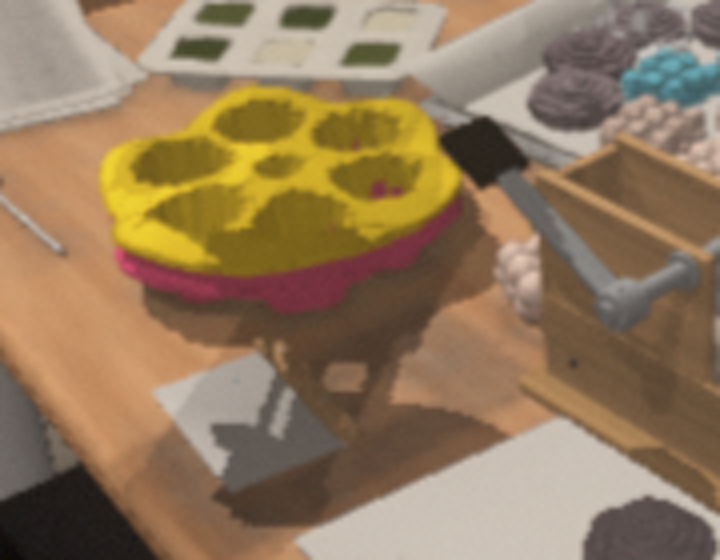

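View pics/si2.png

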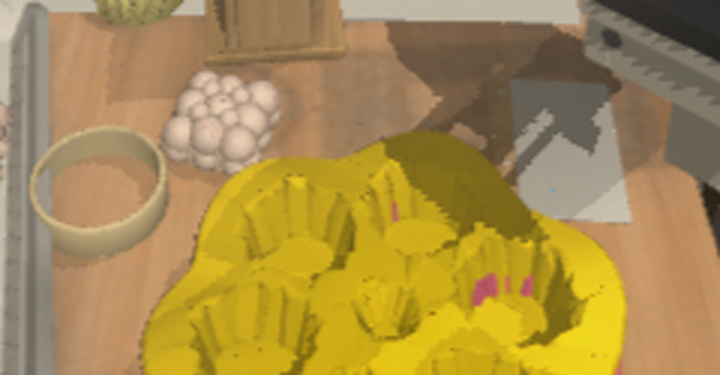

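```bash
cat >> h.py <<'E'
S=np.array([.5855,.2555,.3815])   # dispenser pose
def pose(th,n=0.0,lag=.1,lean=.15,xo=-.083,dy=0.0):
    """tool pose riding on pad at lid angle th, n m above pad along pad normal"""
    a=.45-th                        # pad slope
    ph=np.arctan2(.053,.105)-th; r=np.hypot(.053,.105)
    p=np.array([xo,r*np.cos(ph)-n*np.sin(a)+dy*np.cos(a),.135+r*np.sin(ph)+n*np.cos(a)+dy*np.sin(a)])
    # base: x down, y=+y', z=+x'; lean about y', tilt about x'
    B=np.array([[0,0,1],[0,1,0],[-1,0,0]],float)
    M=R.from_euler('z',S[2])*R.from_euler('x',a+lag)*R.from_euler('y',-lean)*R.from_matrix(B)
    return tow(S,p),M.as_rotvec()
E
python3 - <<'E'
from h import *
from cell import bot,sensors
print(R.from_rotvec(sensors.get_obs()['tool_rot']).as_matrix().round(2))
for h in(.05,.07,.09,.11): print(h,ray('scene',(215,193),h)[:2],ray('side',(360,319),h)[:2])
for th,n in((0,.05),(0,0),(.45,0),(.9,0)):
    p,r=pose(th,n);print(th,p.round(3),R.from_rotvec(r).as_matrix()[:,0].round(2));q=bot.ik(p,r);print(None if q is None else q.round(2))
E
```

```text
[[-0.    0.42  0.91]
 [-0.    0.91 -0.42]
 [-1.   -0.    0.  ]]
0.05 [0.37417625 0.46557241] [0.42085513 0.45369076]
0.07 [0.36960274 0.43379493] [0.41757904 0.47226244]
0.09 [0.36502923 0.40201744] [0.41430295 0.49083413]
0.11 [0.36045573 0.37023996] [0.41102686 0.50940581]
0 [0.477 0.302 0.233] [-0.05  0.54 -0.84]
[-0.37  0.3   0.08  1.93 -0.74  0.94  2.07]
0 [0.469 0.322 0.188] [-0.05  0.54 -0.84]
[-0.25  0.36 -0.14  1.97 -0.73  0.79  2.06]
0.45 [0.465 0.334 0.137] [ 0.1   0.15 -0.98]
[-0.61  0.36 -0.1   1.96 -0.02  0.65  1.26]
0.9 [0.469 0.324 0.086] [ 0.26 -0.26 -0.93]
[-0.98  0.52  0.05  1.91  0.49  0.82  0.69]
```

```bash
python3 - <<'E'
from h import *
from cell import bot,sensors,viewer
bot.set_gripper(0.0)
p,r=pose(0,.05); bot.goto(p,r)
o=sensors.get_obs();print(o['clock'],o['tcp_pos']-p,o['wrist_force'],o['finger_gap'])
for n in("scene","side","wrist"):
    c=viewer.camera(n)["color"][:,:,::-1]
    if n=='scene':c=cv2.resize(c[100:280,200:400],None,fx=3,fy=3)
    if n=='side':c=cv2.resize(c[120:320,260:460],None,fx=3,fy=3)
    cv2.imwrite(f"pics/{n}1.png",c)
E
```

```text
3.45 [-3.88706382e-04  7.22887259e-04  7.13576595e-05] [-0.13510032  0.14645948  0.15540696] 0.006230836888768718
```

View pics/scene1.png

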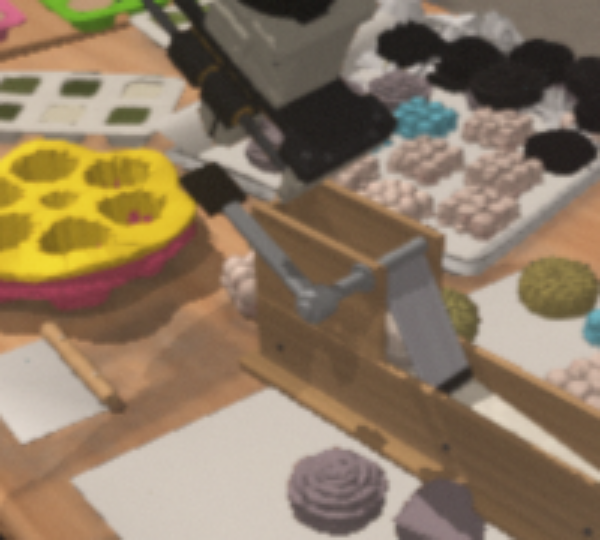

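View pics/side1.png

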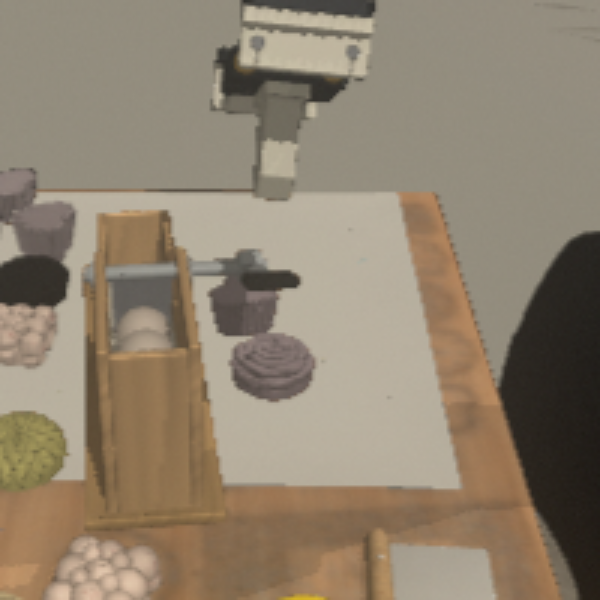

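View pics/wrist1.png

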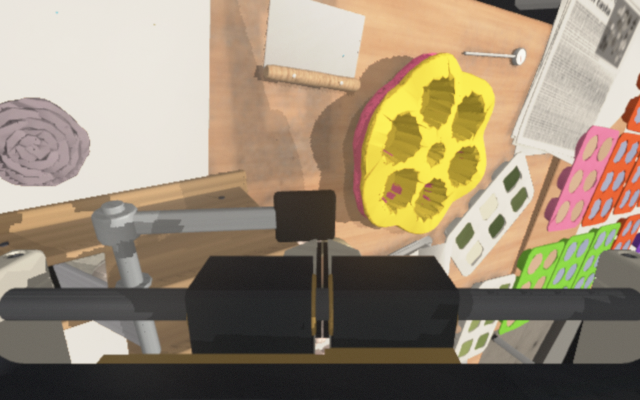

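```bash
python3 - <<'E'
from h import *
from cell import bot,sensors,viewer
o=sensors.get_obs();T=viewer.camera("wrist")["tool_from_camera"]
Rt=R.from_rotvec(o['tool_rot'])
def w(p):
    q=Rt.inv().apply(p-o['tcp_pos']);q=np.linalg.inv(T)@np.r_[q,1];return (353.52*q[:2]/q[2]+[321.88,199.92]).round(1)
print("tip",w(o['tcp_pos']))
a=.45
for dx in(-.017,.017):
  for dl in(-.019,.019): print(dx,dl,w(tow(S,(-.08+dx,.105+dl*np.cos(a),.188+dl*np.sin(a)))))
print("pad",w(tow(S,(-.08,.105,.188))),"shaft",w(tow(S,(-.09,0,.135))))
E
```

```text
tip [321.9 262. ]
-0.017 -0.019 [280.5 195.7]
-0.017 0.019 [343.8 193.1]
0.017 -0.019 [283.1 244.4]
0.017 0.019 [342.4 241.2]
pad [312.7 219.4] shaft [110.8 212.2]
```

The wrist view shows the pad at u 275–335, v 190–242, with its centre near (305,216). That is about 4 mm nearer the shaft than my model, which agrees with the stated 112 mm radius. I'll correct the model and touch down.

```bash
sed -i 's/r=np.hypot(.053,.105)/r=.113/' h.py; python3 - <<'E'
from h import *
from cell import bot,sensors,viewer
f0=sensors.get_obs()['wrist_force']
p,r=pose(0,.015); bot.line_to(p,r,speed=.06)
p,r=pose(0,-.006); hit=bot.line_to(p,r,speed=.015,contact_N=1.5)
o=sensors.get_obs();p0,_=pose(0,0)
print(hit,o['clock'],(o['tcp_pos']-p0).round(4),o['wrist_force']-f0)
for n in("scene","side"):
    c=viewer.camera(n)["color"][:,:,::-1]
    c=c[100:280,200:400] if n=='scene' else c[120:320,260:460]
    cv2.imwrite(f"pics/{n}2.png",cv2.resize(c,None,fx=3,fy=3))
E
```

```text
True 5.2667 [ 0.0001 -0.0009  0.0015] [0.2867844  1.16164741 1.21455463]
```

View pics/scene2.png

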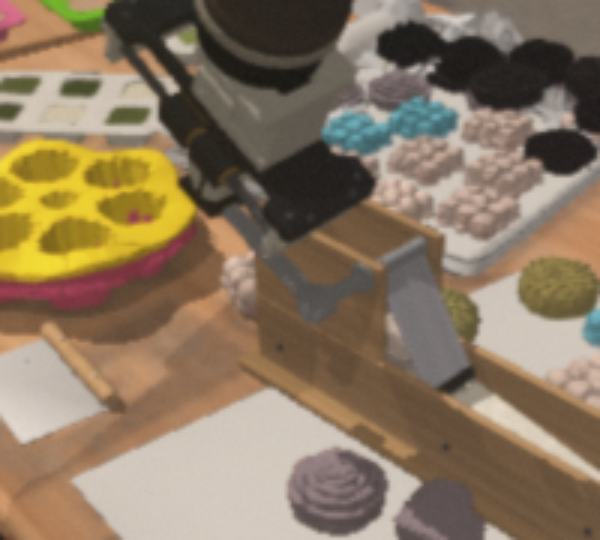

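View pics/side2.png

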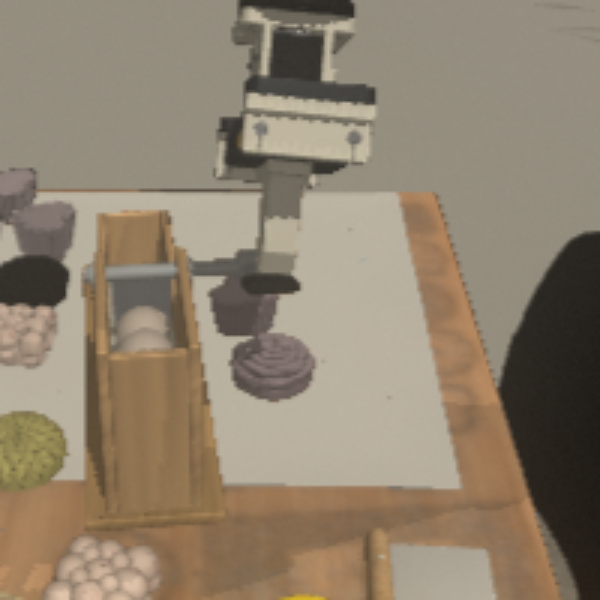

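The fingertips are centred on the pad at (270,282) in the side crop, and the lid is still shut. I'll press along the arc.

```bash
python3 - <<'E'
from h import *
from cell import bot,sensors,viewer
f0=np.array([-.135,.146,.155])
for th in np.arange(.09,.9,.09).tolist()+[.88]:
    p,r=pose(th,0); bot.line_to(p,r,speed=.03)
    o=sensors.get_obs();f=o['wrist_force']-f0
    print(round(th,2),round(o['clock'],2),(o['tcp_pos']-p).round(4),f.round(1))
    if np.linalg.norm(f)>15: print("STOP");break
for n in("scene","side"):
    c=viewer.camera(n)["color"][:,:,::-1]
    c=c[100:300,200:440] if n=='scene' else c[120:320,260:460]
    cv2.imwrite(f"pics/{n}3.png",cv2.resize(c,None,fx=3,fy=3))
E
```

```text
0.09 5.92 [-0.0002  0.0002  0.0001] [-0.3  0.2  1.5]
0.18 6.41 [-0.     -0.      0.0001] [0.1 0.2 0.1]
0.27 6.9 [-0.     -0.0001  0.    ] [0.2 0.1 1.2]
0.36 7.39 [-0.     -0.0001  0.0001] [ 0.5 -0.1  0.4]
0.45 7.88 [-0.0001 -0.0003 -0.0001] [1.2 0.2 0.1]
0.54 8.38 [0.0001 0.0002 0.0003] [-0.5  1.9  1.6]
0.63 8.87 [-0.      0.0002  0.0001] [-1.   1.3  2.1]
0.72 9.36 [-0.0001  0.0001  0.0001] [-1.2  2.2  1.6]
0.81 9.85 [-0.0001  0.0002 -0.    ] [-1.6  2.8  1.8]
0.9 10.34 [-0.0002  0.0002 -0.0002] [-1.4  2.8  1.1]
0.88 10.59 [ 0.0004 -0.0003  0.0006] [-0.4  1.5  3. ]
```

View pics/scene3.png

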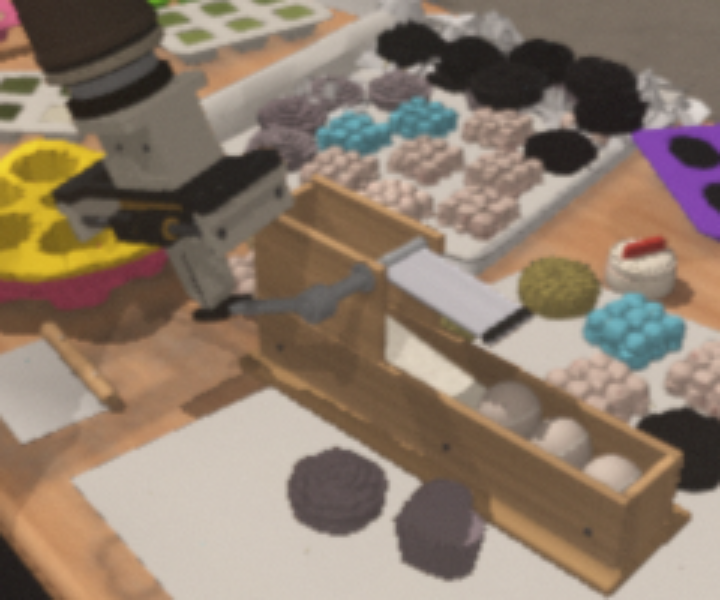

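View pics/side3.png

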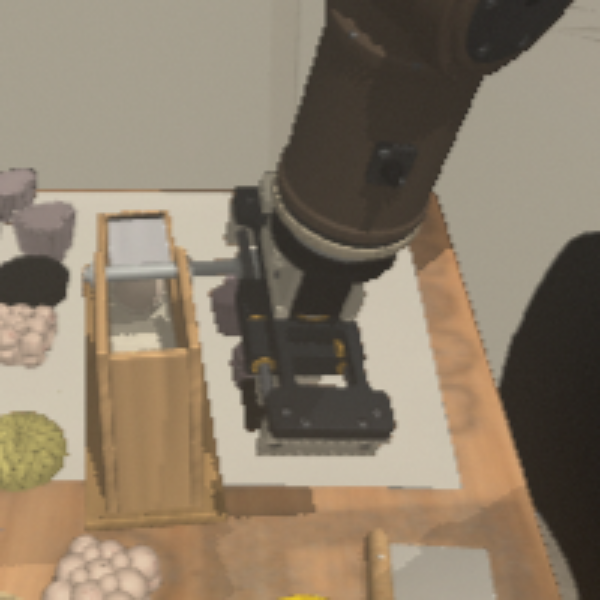

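The lid is well up. Three balls are in the tray at (510,410), (563,440) and (612,475) in the scene crop. I'll hold a second and confirm they have settled before releasing.

```bash
python3 - <<'E'
from h import *
from cell import bot,sensors,viewer
bot.pause(1.0)
c=viewer.camera('scene')["color"][100:300,200:440,::-1]
cv2.imwrite("pics/scene4.png",cv2.resize(c,None,fx=3,fy=3))
print(sensors.get_obs()['clock'])
for y in(-.19,-.145,-.10): print((proj('scene',tow(S,(0,y,.05)))-[200,100])*3)
E
```

```text
11.7417
[607.72365999 472.77179615]
[551.93387837 442.01879158]
[499.40880642 413.06539312]
```

View pics/scene4.png

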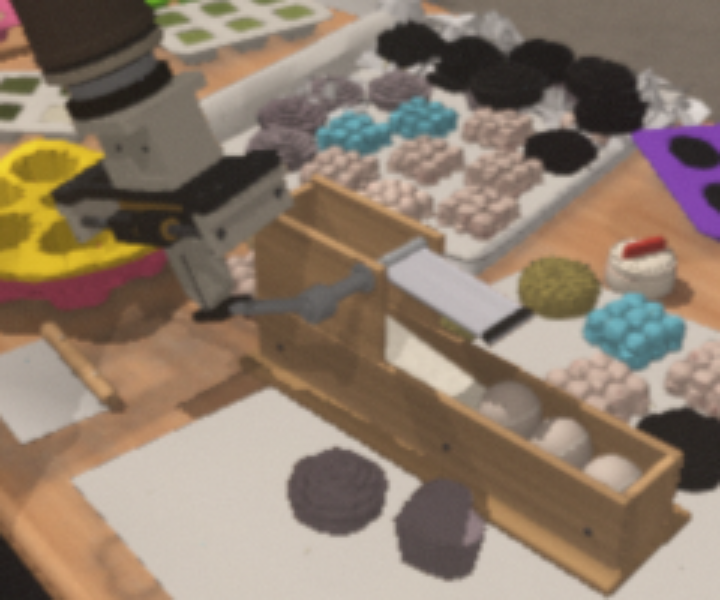

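The balls are unchanged and rest in a row against the end wall, matching the predicted (608,473), (552,442) and (499,413). Now the slow release.

```bash
python3 - <<'E'
from h import *
from cell import bot,sensors,viewer
f0=np.array([-.135,.146,.155])
def rep(l):
    o=sensors.get_obs();print(l,round(o['clock'],2),(o['wrist_force']-f0).round(1))
for th in np.arange(.79,.05,-.09):
    p,r=pose(th,0); bot.line_to(p,r,speed=.02); rep(round(th,2))
for th,n in((.03,0),(0,0),(0,.002),(0,.004),(0,.007)):
    p,r=pose(th,n); bot.line_to(p,r,speed=.008); rep((th,n))
c=viewer.camera('scene')["color"][100:300,200:440,::-1]
cv2.imwrite("pics/scene5.png",cv2.resize(c,None,fx=3,fy=3))
E
```

```text
0.79 12.4 [-0.1  0.5  3. ]
0.7 13.06 [ 0.2 -0.2  3.1]
0.61 13.72 [ 0.3 -0.   3.1]
0.52 14.38 [ 0.6 -0.2  2.9]
0.43 15.03 [ 0.9 -1.2  3. ]
0.34 15.69 [ 0.9 -1.1  1.6]
0.25 16.35 [ 1.8 -1.2  1.8]
0.16 17.01 [ 0.5 -1.5  2.6]
0.07 17.67 [ 1.  -2.5  1.4]
(0.03, 0) 18.38 [ 0.8 -0.1  1.8]
(0, 0) 18.96 [ 0.4 -0.7  0.5]
(0, 0.002) 19.36 [ 0.5 -2.1  1.4]
(0, 0.004) 19.76 [ 0.3 -1.6 -0.4]
(0, 0.007) 20.28 [-0.3  0.3 -0.7]
```

View pics/scene5.png

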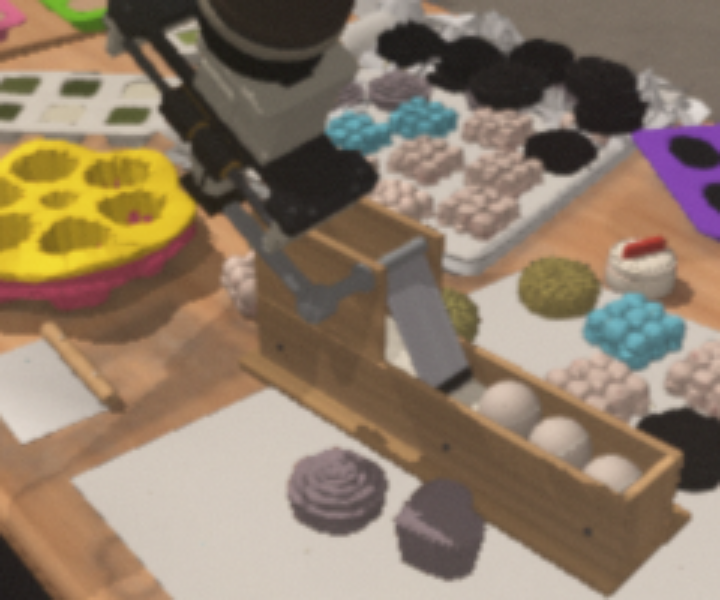

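The lid is back to its shut position, with its edge at (455,380), and the balls are in the tray. Now I'll move clear.

```bash
python3 - <<'E'
from h import *
from cell import bot,sensors,viewer
p,r=pose(0,.05); bot.line_to(p,r,speed=.05)
bot.line_to(p+np.array([-.03,0,.08]),None,speed=.1)
o=sensors.get_obs();print(o['clock'],o['tcp_pos'],o['wrist_force'])
bot.pause(.3)
for n in("scene","side"):
    c=viewer.camera(n)["color"][:,:,::-1]
    c=c[100:300,200:440] if n=='scene' else c[120:320,260:460]
    cv2.imwrite(f"pics/{n}6.png",cv2.resize(c,None,fx=3,fy=3))
E
```

```text
22.35 [0.44887258 0.29790566 0.31031888] [-0.01275026 -0.46455967 -0.14750233]
```

View pics/scene6.png

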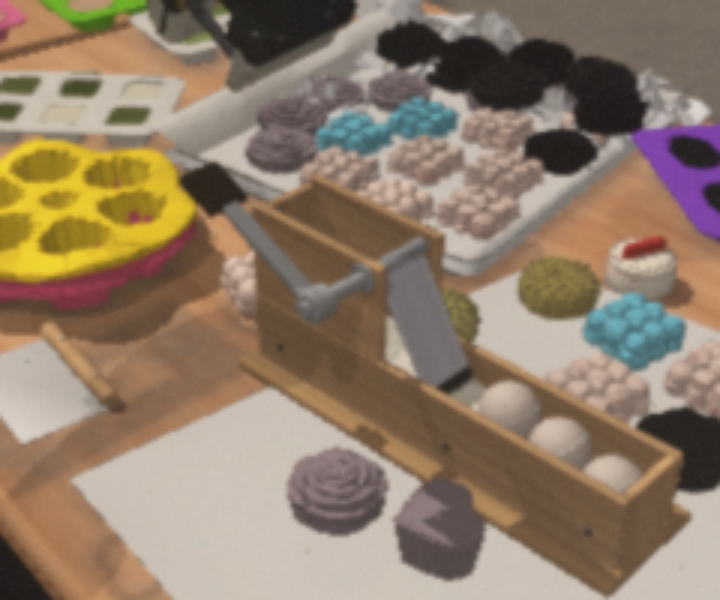

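View pics/side6.png

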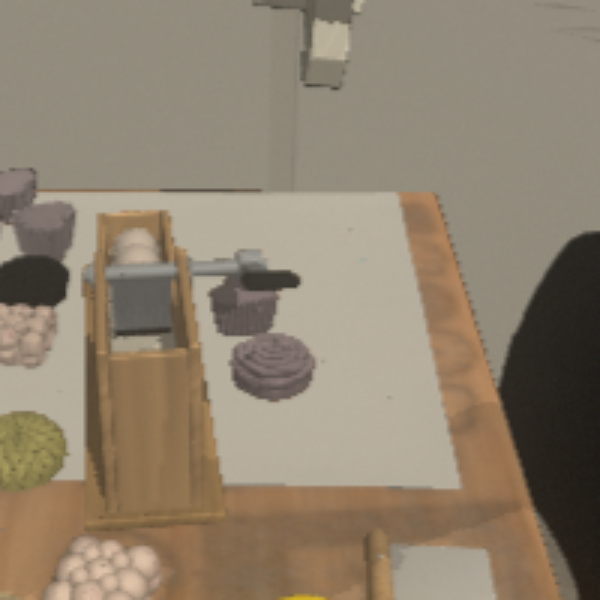

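The lid is shut, with the lever back at its starting pixels (pad at (210,187) in the scene crop). The hopper is empty, the balls are in the tray, the soaps have not moved and the hand is clear. Handing in.

```bash
python3 -c "
from cell import job
print(job.job_done())"
```

```text
the job is handed in; nothing more can be done
None
```

The job is done and handed in; the arm's part ended at about 23 s of the 38 s allowed. I pressed the lever with the closed fingertips to about 0.88–0.9 rad and held it until all three balls rested against the tray's end wall. I then let it up over about 7 s, with the fingertips on the pad throughout, and lifted off.

- **End state:** the last pictures show the lid shut, the lever back where it started, the hopper empty, three balls in the tray, the soaps unmoved and the hand well clear.
- **Forces:** the wrist force readings stayed under about 4 N. They were noisy near zero at some steps, so contact during the release rests on the geometry and the pictures as well as the force.
- **Disagreement:** the pad sat about 4 mm nearer the shaft than my first model from the given 105/53 mm offsets. I corrected this to the stated radius of about 112 mm before touching it.

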